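# Replace the broken soap dish on the glass shelf

### The job

The old ceramic soap dish on the glass shelf has broken: take hold of the scrubbing brush and sweep all five pieces off the end of the shelf into the tub standing under it, without touching the pieces with fingers, then put the brush down. Next fit the new steel soap dish: bring it over the stud on the shelf, lengthwise with the shelf, slide it about until it drops onto the stud, and press it down until the rubber washer is fully squeezed, firmly but without straining the glass. Finish while still holding the dish and keeping it pressed down, so that I can tighten its grub screw; leave the tub and the other toiletries where they are.

Things in the scene. Friction and masses are not known exactly. Their poses are not given: they have to be found in the camera images.
- shelf: fixed glass counter shelf: 140 (x) x 560 (y) x 10 mm glass plate on four chrome feet, top face 60 mm above the counter. Origin: on the counter below the plate's centre; y along the shelf (glass reaches 280 mm either way, 70 mm along x). Its -y end overhangs the tub
- mount: steel disc glued to the glass, 44 mm wide, 4 mm thick, with an upright locating stud in its middle, 16 mm thick, top 24 mm above the glass (upper 6 mm tapered to 9 mm), and a rubber washer 42 mm wide round it, top 9 mm above the glass when free. Origin: centre of the disc's underside, on the glass
- washer (a joint): how far the rubber washer is squeezed (m): 0 free, 0.003 fully (a hard stop). It springs back, about 3.5 N per mm, so 3 mm takes about 11 N; the dish's weight alone squeezes it by about 1 mm
- dish: new steel soap dish standing on the counter: open bowl 64 (x) x 118 (y) x 22 mm, 3 mm walls, on a 46 x 46 x 26 mm foot, 48 mm tall, 0.28 kg; grip it across its width. Origin: centre of the foot's underside, mouth of a round blind socket 18.5 mm wide, 22 mm deep that slips over the stud. Origin above the mount's: 24 mm on the stud's tip, 9 mm dropped on, 6 mm fully pressed
- brush: wooden scrubbing brush standing on its bristles: back 42 (x) x 120 (y) mm, bristles 36 x 112 mm and 19 mm high, back up to 33 mm, then a ridge handle along y, 22 mm thick and 90 mm long, from 33 to 63 mm height. 0.13 kg. Origin: centre under the bristles; y along the brush
- tub: grey plastic tub, open on top, 190 (x) x 130 (y) x 45 mm high outside, 4 mm walls, loose, 0.7 kg, standing on the counter below the shelf's -y end, its inner edge about 18 mm under the glass, so that what is pushed off that end falls into it. Origin: centre of its underside; axes as the shelf's
- shard1: piece of the broken white ceramic dish, an L in section, 26 x 20 x 20 mm, 22 g; lies loose on the glass at the start. Origin: centre of its underside
- shard2: broken corner piece with two low walls, white ceramic, 24 x 24 x 19 mm, 26 g; lies loose on the glass at the start. Origin: centre of its underside
- shard3: flat broken piece, white ceramic, 30 x 24 x 11 mm, 22 g; lies loose on the glass at the start. Origin: centre of its underside
- shard4: broken piece with a rim on one side, white ceramic, 22 x 22 x 18 mm, 20 g; lies loose on the glass at the start. Origin: centre of its underside
- shard5: small stubby broken piece, white ceramic, 22 x 22 x 13 mm, 18 g; lies loose on the glass at the start. Origin: centre of its underside
- shaving_bowl: bystander: ceramic shaving bowl, 92 mm wide, 48 mm high, on the counter. Origin: centre of its underside
- aftershave: bystander: aluminium aftershave bottle with a black twist cap, 44 mm wide, 130 mm high, standing on the shelf towards its +y end. Origin: centre of its underside
- comb: bystander: black plastic comb lying on the counter, 32 x 180 (y) x 4 mm. Origin: under its middle
- trimmer: bystander: black battery trimmer with a toggle switch, lying along its x on the counter, 153 x 40 x 36 mm. Origin: near the middle, on the counter
- soap_bar: bystander: bar of soap, 52 x 82 (y) x 26 mm, on the shelf near its +y end. Origin: centre of its underside

How it is judged:
By the outcome, as a careful person would: the job done as asked, in the order asked, and still so for the second after the job is handed in, while the arm keeps its last pose, push and grip.
It also fails if it takes over 58 s, if anything falls off the work surface, if the arm or the gripper's body presses on something with over 40 N, if the wrist force passes 120 N, or if a joint passes its speed limit or range.

### The arm

A 7-joint arm with a two-finger parallel gripper is mounted at the origin on the work surface. World frame = base frame: x ahead of the robot, y to its left, z up, the work surface at z = 0. Lengths are in m, angles in rad, forces in N, time in s.
With the tool pointing down it reaches from about 0.4 to 0.9 m from the base axis. Payload 5.5 kg.
Tool frame: the origin (TCP) lies at the very end of the fingers, on their centre line; the grasp point (between the pads) lies 19 mm behind it; z points along the fingers, y is the line along which they close (so a half turn about z gives the same grasp; the last joint's range is limited). The gripper opens to 85 mm and grips with 20 to 120 N. Pads are 22 mm wide; open, the fingers measure 114 mm over their backs; the gripper's body (76 mm by 85 mm) begins 54 mm behind the grasp point. The pads swing forward as they close: fully open they stand 13 mm farther back than shut.
Start: joints at [-0.895, 0.501, -0.427, 1.55, 0.221, 1.138, -0.21], TCP at [0.261, 0.595, 0.231] pointing down, gripper open.
Joint ranges: [-2.88, 2.88], [-0.31, 2.03], [-1.54, 1.56], [0.2, 2.42], [-1.41, 4.55], [0.19, 2.02], [-2.57, 2.57]. Speed limits (rad/s): [2.57, 2.57, 3.14, 3.14, 3.14, 3.14, 3.14].

### API

Orientations are given as a 3x3 rotation matrix whose columns are the frame's x, y, z axes.
In Python, from rig import observe, grab_frame, job_done gives the robot as it stands.
- The arm moves only by the tool arm_command, never from a script. Its arguments are lists of equal length, an entry for each row: "travel": the shift along the tool's x, y, z in cm, a list of three; "yaw": the turn about the tool's z in degrees; "jaw": the finger opening in cm, from 0 to 8.54. A call has 1 to 8 rows; each row is the pose to reach, as a shift and turn from the pose commanded when the call began, along the tool's axes at that moment; what a row does not reach only later rows make up. A row lasts 1/10 s, in which the tool goes at most 50 mm and 8.59 degrees, less where a joint would pass 70% of its speed; a pose out of reach is approached as far as the arm can. A call with a gripper value outside its range is refused whole. The fingers move at their own pace and stop on an object; "newtons" is the grip in N (left out, the last holds). Time passes only in rows, so rows that repeat a pose let the fingers close. It gives the time, the measured TCP pose, the force, the opening and the grip force at its end, in the units of the state.
- observe(): the state, without advancing time (a new reading comes with each control period).
- grab_frame(name): name is "scene" or "top"; returns a dict with "frame" (480x640x3 uint8, red, green, blue), "vfov" (degrees; the focal length in pixels is half the picture's height over the tangent of half this angle, whatever the lens; pixels are square), "cx", "cy" (the principal point, pixels), "extrinsics" (4x4, takes a point from world to camera coordinates). Camera axes: x right, y up, looking along -z (the intrinsics and any distortion apply to the point x, -y, -z); pixel columns grow to the right and rows downward; lengths in m; the calibration is good to about 2 mm. A picture is of the moment at which its call begins. There is no depth.
- job_done(): hands the job in; it is judged then, once.
The state is a dict: "time_s": time; "joint_pos": joint angles; "joint_velocities": joint speeds; "joint_torque": joint torques, N m; "ee_pos": TCP position; "orientation": TCP orientation; "wrist_force": force on the tool from outside, world axes, zero at the start; "moment": the same for the moment, N m; "opening": finger opening in m; "gripper_force": force on a finger pad.
Only numpy, scipy, OpenCV 4.12 (cv2) and the standard library are available. Lean on these libraries where they do the work, as an engineer would, in place of code of your own. Each camera call takes 0.05 s, during which the arm holds its last target. There are 200 camera calls.

## Working session

There is one attempt and no reset: what is moved stays moved. The work goes in short steps, Python scripts to look and compute and a tool call to move; the robot and the scene stay as the last step left them, time stands still between calls to the robot, and variables do not carry over. Pictures are saved under pics/ and viewed, at most 10 in all, crops included, and the job is handed in when it is done.

Besides the shell and the picture viewer there is one more tool, called after ">>>" by a JSON object that holds its "op" and its "data". arm_command: Moves the arm, as the interface text tells. Its arguments: {"type":"object","properties":{"travel":{"type":"array","items":{"type":"array","items":{"type":"number"}}},"yaw":{"type":"array","items":{"type":"number"}},"jaw":{"type":"array","items":{"type":"number"}},"newtons":{"type":"number"}},"required":["travel","yaw","jaw"]}

```bash
mkdir -p pics; cat > h.py <<'E'
import numpy as np, cv2
from rig import observe, grab_frame
def save(name,tag):
    f=grab_frame(name); cv2.imwrite(f'pics/{tag}.png',f['frame'][:,:,::-1]); 
    np.savez(f'pics/{tag}.npz',**{k:v for k,v in f.items()}); return f
def ray(f,u,v):
    fl=240/np.tan(np.radians(float(f['vfov']))/2)
    E=np.array(f['extrinsics']); d=np.array([(u-f['cx'])/fl,-(v-f['cy'])/fl,-1.])
    R=E[:3,:3]; return -R.T@E[:3,3], R.T@d
def onz(f,u,v,z):
    c,d=ray(f,u,v); return c+d*(z-c[2])/d[2]
def proj(f,p):
    fl=240/np.tan(np.radians(float(f['vfov']))/2); E=np.array(f['extrinsics'])
    q=E[:3,:3]@np.array(p)+E[:3,3]; return np.array([f['cx']+fl*q[0]/-q[2], f['cy']-fl*q[1]/-q[2]])
E
python3 - <<'E'
from h import *
for n in('scene','top'):
    f=save(n,n+'0'); print(n,{k:v for k,v in f.items() if k!='frame'}, f.keys())
o=observe(); print(o)
E
```

```text
scene {'vfov': 56.073688138446514, 'cx': 318.37790404487424, 'cy': 237.3858240569888, 'extrinsics': array([[ 0.74569391,  0.66583557,  0.02456789, -0.40024638],
       [-0.42048755,  0.44167675,  0.79253509,  0.16554171],
       [ 0.51684699, -0.60131908,  0.60933123, -1.38492241],
       [ 0.        ,  0.        ,  0.        ,  1.        ]])} dict_keys(['frame', 'vfov', 'cx', 'cy', 'extrinsics'])
top {'vfov': 48.25155343798001, 'cx': 310.9280674374249, 'cy': 231.56980286035272, 'extrinsics': array([[-0.09184237, -0.99577281, -0.00121918,  0.06183994],
       [ 0.96999571, -0.08974154,  0.22595306, -0.54333151],
       [-0.22510732,  0.01956946,  0.97413743, -1.01301198],
       [ 0.        ,  0.        ,  0.        ,  1.        ]])} dict_keys(['frame', 'vfov', 'cx', 'cy', 'extrinsics'])
{'time_s': 0.1, 'joint_pos': array([-0.89478402,  0.50172914, -0.42681257,  1.5513631 ,  0.22077648,
        1.13828471, -0.21028505]), 'joint_velocities': array([ 0.00089751, -0.00064632,  0.00074792, -0.00318121, -0.00060807,
        0.00113515, -0.00016781]), 'joint_torque': array([-1.02437875e-02, -5.70820498e+01, -5.83881631e+00, -2.81749302e+01,
        1.04341249e-02,  5.74660444e-03,  7.99584399e-07]), 'ee_pos': array([0.26054474, 0.59481095, 0.2303718 ]), 'orientation': array([[-9.16020769e-01,  4.01130105e-01, -7.68333344e-04],
       [ 4.01130833e-01,  9.16019448e-01, -1.55737177e-03],
       [ 7.90995844e-05, -1.73478708e-03, -9.99998492e-01]]), 'wrist_force': array([ 0.04290521, -0.30830165, -0.07233766]), 'moment': array([ 0.00236389, -0.03233942,  0.05975403]), 'gripper_force': 0.0, 'opening': 0.08527299472018027}
```

```bash
ls -la . pics
```

```text
.:
total 16
drwxr-xr-x  3 agent agent 4096 Nov 29 19:28 .
drwxr-xr-x 23 root  root  4096 Nov 29 19:27 ..
-rw-r--r--  1 agent agent  677 Nov 29 19:28 h.py
drwxr-xr-x  2 agent agent 4096 Nov 29 19:28 pics

pics:
total 2600
drwxr-xr-x 2 agent agent   4096 Nov 29 19:28 .
drwxr-xr-x 3 agent agent   4096 Nov 29 19:28 ..
-rw-r--r-- 1 agent agent 922980 Nov 29 19:28 scene0.npz
-rw-r--r-- 1 agent agent 412707 Nov 29 19:28 scene0.png
-rw-r--r-- 1 agent agent 922980 Nov 29 19:28 top0.npz
-rw-r--r-- 1 agent agent 385096 Nov 29 19:28 top0.png
```

View pics/scene0.png

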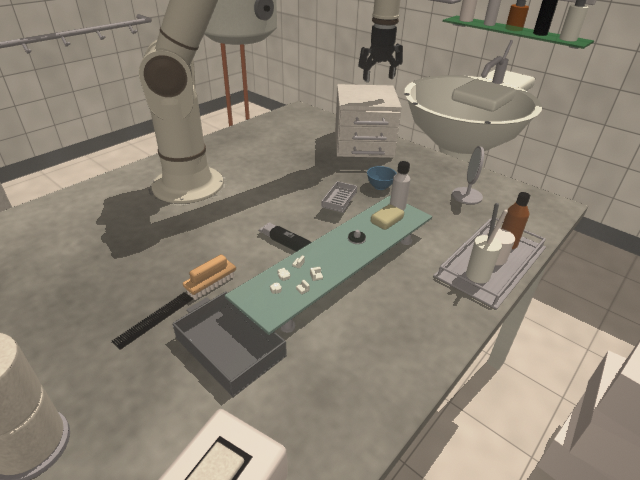

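View pics/top0.png

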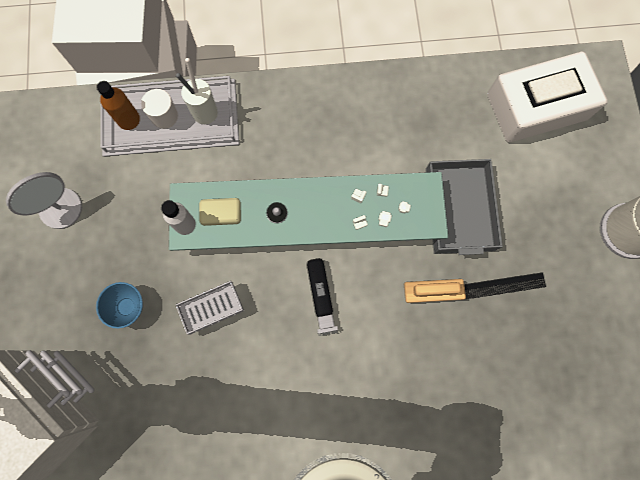

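The top view shows the shelf (cols 168–447, rows 173–248), stud at (277,212), shards at about (358,195), (383,190), (404,207), (385,219), (360,223), the brush at (435,290) with the comb on its right, the dish at (210,307) and the tub at (467,205). The scene view shows the same layout.

```bash
cat >> h.py <<'E'
def load(t): return dict(np.load(f'pics/{t}.npz'))
def mask(f,lo,hi,box,k=3):
    h=cv2.cvtColor(f['frame'],cv2.COLOR_RGB2HSV); m=cv2.inRange(h,np.array(lo),np.array(hi)); b=np.zeros_like(m)
    x0,y0,x1,y1=box; b[y0:y1,x0:x1]=255; m&=b
    return cv2.morphologyEx(m,cv2.MORPH_OPEN,np.ones((k,k))) if k else m
def blobs(m,amin=15):
    cs,_=cv2.findContours(m,cv2.RETR_EXTERNAL,cv2.CHAIN_APPROX_NONE)
    return [c[:,0,:].astype(float) for c in cs if cv2.contourArea(c)>=amin]
def rect(f,c,z):
    p=np.array([onz(f,u,v,z)[:2] for u,v in c]); r=cv2.minAreaRect((p*1000).astype(np.float32)); return r
E
python3 - <<'E'
from h import *
t=load('top0');s=load('scene0')
np.set_printoptions(precision=4,suppress=True)
for nm,f,box in(('top',t,(160,165,455,255)),('scene',s,(225,195,440,330))):
    m=mask(f,(65,30,50),(95,255,255),box); m=cv2.morphologyEx(m,cv2.MORPH_CLOSE,np.ones((25,25)))
    c=max(blobs(m),key=len); r=rect(f,c,.06); print(nm,'shelf',r,'\n',cv2.boxPoints(r))
for nm,f,box in(('top',t,(390,265,475,315)),('scene',s,(170,245,245,305))):
    m=mask(f,(8,100,80),(25,255,255),box); c=max(blobs(m),key=len); print(nm,'brush@33',rect(f,c,.033),'@63',rect(f,c,.063))
    hh=cv2.cvtColor(f['frame'],cv2.COLOR_RGB2HSV)
for nm,f,box in(('top',t,(335,175,420,238)),('scene',s,(262,250,330,300))):
    m=mask(f,(0,0,185),(180,60,255),box,0); 
    for c in blobs(m,8):
        r=rect(f,c,.07); print(nm,'sh',np.array(r[0]),np.array(r[1]),c.mean(0))
for nm,f,box in(('top',t,(262,198,292,226)),('scene',s,(343,225,372,248))):
    m=mask(f,(0,0,0),(180,255,75),box,0)
    for c in blobs(m): print(nm,'mount',rect(f,c,.067))
print('tub', [onz(t,u,v,.045)[:2] for u,v in((428,161),(490,160),(499,248),(433,252))])
def crop(f,b,k):
    x0,y0,x1,y1=b; return cv2.resize(f['frame'][y0:y1,x0:x1,::-1],None,fx=k,fy=k,interpolation=cv2.INTER_CUBIC)
a=crop(t,(165,270,265,340),4); b=crop(s,(310,165,410,235),4); c=crop(t,(395,260,495,330),4); d=crop(s,(170,245,270,315),4)
cv2.imwrite('pics/c1.png',np.vstack([np.hstack([a,b]),np.hstack([c,d])]))
E
```

```text
top shelf ((592.12890625, 15.100341796875), (559.296630859375, 140.45162963867188), 87.31340789794922) 
 [[ 508.8724 -260.9489]
 [ 649.1697 -267.5323]
 [ 675.3854  291.1496]
 [ 535.0881  297.733 ]]Traceback (most recent call last):
  File "<stdin>", line 6, in <module>
ValueError: max() iterable argument is empty
```

```bash
python3 - <<'E'
from h import *
t=load('top0');s=load('scene0')
np.set_printoptions(precision=4,suppress=True)
print(cv2.cvtColor(s['frame'],cv2.COLOR_RGB2HSV)[[260,305],[330,265]])
B=lambda m,a=15:blobs(m,a)
for nm,f,box in(('top',t,(390,265,475,315)),('scene',s,(170,245,245,305))):
    m=mask(f,(5,90,60),(25,255,255),box,0)
    for c in B(m,60): print(nm,'brush@33',rect(f,c,.033),'@63',rect(f,c,.063))
for nm,f,box in(('top',t,(335,175,420,238)),('scene',s,(262,250,330,300))):
    m=mask(f,(0,0,170),(180,60,255),box,0)
    for c in B(m,6):
        r=rect(f,c,.07); print(nm,'sh',np.array(r[0]),np.array(r[1]),c.mean(0))
for nm,f,box in(('top',t,(262,198,292,226)),('scene',s,(343,225,372,248))):
    m=mask(f,(0,0,0),(180,255,75),box,0)
    for c in B(m): print(nm,'mount',rect(f,c,.067))
print('tub', [onz(t,u,v,.045)[:2] for u,v in((428,161),(490,160),(499,248),(433,252))])
def crop(f,b,k):
    x0,y0,x1,y1=b; return cv2.resize(f['frame'][y0:y1,x0:x1,::-1],None,fx=k,fy=k,interpolation=cv2.INTER_CUBIC)
a=crop(t,(165,270,265,340),4); b=crop(s,(310,165,410,235),4); c=crop(t,(395,260,495,330),4); d=crop(s,(170,245,270,315),4)
cv2.imwrite('pics/c1.png',np.vstack([np.hstack([a,b]),np.hstack([c,d])]))
E
```

```text
[[ 62  30 153]
 [ 60  30 153]]
top brush@33 ((409.6778564453125, -225.12733459472656), (120.85087585449219, 42.18473815917969), 88.06929779052734) @63 ((406.7519836425781, -217.94479370117188), (117.48346710205078, 41.00929260253906), 88.06929779052734)
scene brush@33 ((405.1140441894531, -229.6319580078125), (125.63014221191406, 70.504638671875), 88.25099182128906) @63 ((434.645751953125, -247.46051025390625), (120.16410064697266, 67.43707275390625), 88.25099182128906)
top sh [ 586.0557 -126.8102] [172.7003 129.627 ] [376.7279 205.8503]
scene sh [ 616.9968 -148.1337] [10.204 20.564] [300.4737 287.6316]
scene sh [ 576.4395 -180.8411] [20.8713 21.9874] [275.64 286.04]
scene sh [ 614.306  -130.0782] [ 6.9245 20.9507] [305.2    282.5333]
scene sh [ 558.3961 -139.6169] [23.1214 29.5826] [283.2 272.6]
scene sh [609.7593 -90.6668] [20.9892 35.7837] [316.4681 271.8936]
scene sh [551.4139 -87.7343] [13.144  37.1343] [297.8929 259.9643]
top mount ((592.3998413085938, 77.03723907470703), (39.442161560058594, 39.09160614013672), 40.97665786743164)
scene mount ((591.6752319335938, 72.23621368408203), (39.03464126586914, 42.621578216552734), 29.976938247680664)
tub [array([ 0.6797, -0.2479]), array([ 0.6699, -0.3781]), array([ 0.4816, -0.3647]), array([ 0.4858, -0.2305])]
```

View pics/c1.png

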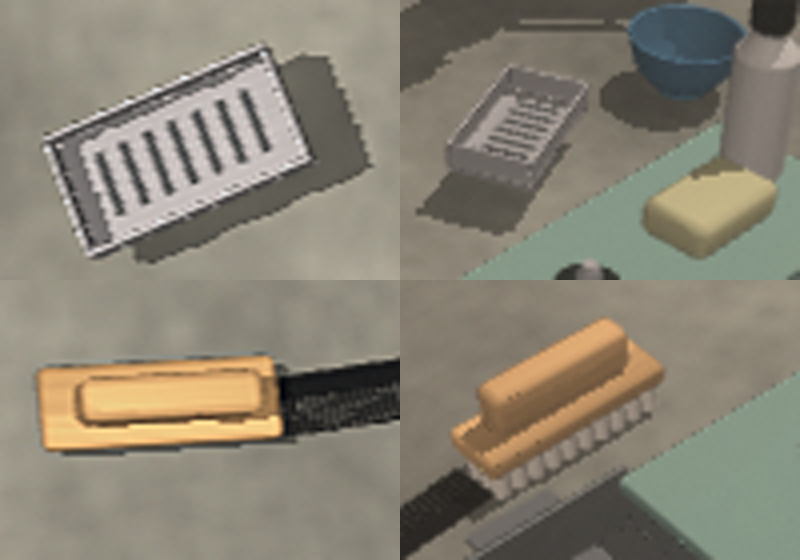

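The crop shows the dish rim corners (top view) at about (175.8,305), (232,281), (242.5,310), (188,334), and the brush handle spanning about (414,283)–(462,296).

```bash
cat >> h.py <<'E'
def plan(x,y,z,a):
    o=observe(); R=o['orientation']; d=R.T@(np.array([x,y,z])-o['ee_pos'])*100
    cur=np.degrees(np.arctan2(R[1,1],R[0,1])); print('travel cm',d.round(2),'yaw',round((cur-a+180)%360-180,2),'cur',cur.round(2),o['ee_pos'].round(4),'q',o['joint_pos'].round(2))
E
python3 - <<'E'
from h import *
np.set_printoptions(precision=4,suppress=True)
t=load('top0');s=load('scene0')
c=np.array([(175.75,305),(232,281.25),(242.5,310),(188,333.75)]); print('dish top',rect(t,c,.048))
b=np.array([(111,140),(187,78),(187,95),(47,155),(50,170),(130,183)])  # unused
cs=np.array([(510,68),(587,85),(530,160),(447,150)])-[400,0]; cs=cs/4+[310,165]; print('dish scene',rect(s,cs,.048))
h=np.array([(414.5,283.5),(462,282.5),(462,295),(415.5,296)]); print('handle',rect(t,h,.063))
# handle top in scene
hs=np.array([(485,385),(612,322),(627,335),(497,402)])-[400,280]; hs=hs/4+[170,245]; print('handle scene',rect(s,hs,.063))
# stud tip: bright blob inside the dark washer, two rays
P=[]
for f,box in((t,(268,203,288,220)),(s,(350,225,366,240))):
    m=mask(f,(0,0,95),(180,70,255),box,0); m&=255-mask(f,(45,20,0),(100,255,255),box,0)
    for q in blobs(m,3): print('stud',q.mean(0),len(q),onz(f,*q.mean(0),.082)[:2])
print('glass px',cv2.cvtColor(t['frame'],cv2.COLOR_RGB2HSV)[212,300])
plan(.5,.1,.23,-2)
plan(.409,-.222,.15,-2)
E
```

```text
dish top ((415.5335693359375, 224.1892547607422), (61.88098907470703, 119.04967498779297), 18.00490379333496)
dish scene ((422.39483642578125, 216.5769500732422), (59.13258743286133, 122.07389831542969), 18.95144271850586)
handle ((408.2426452636719, -226.60247802734375), (93.23600006103516, 24.487110137939453), 85.93119049072266)
handle scene ((416.8314208984375, -229.8647003173828), (83.05974578857422, 16.166057586669922), 84.54090118408203)
stud [275.5263 210.7895] 19 [0.5908 0.0781]
stud [356.9444 233.3889] 18 [0.5964 0.0673]
glass px [ 72  37 178]
travel cm [-41.78 -35.72   0.1 ] yaw 68.35 cur 66.35 [0.2605 0.5948 0.2304] q [-0.89  0.5  -0.43  1.55  0.22  1.14 -0.21]
travel cm [-46.36 -68.85   8.15] yaw 68.35 cur 66.35 [0.2605 0.5948 0.2304] q [-0.89  0.5  -0.43  1.55  0.22  1.14 -0.21]
```

>>> {"op": "arm_command", "data": {"travel": [[-3.7, -3.2, 0], [-7.4, -6.4, 0], [-11.1, -9.6, 0], [-14.8, -12.8, 0], [-18.5, -16, 0], [-22.2, -19.2, 0], [-26, -22.5, 0], [-30, -26, 0]], "yaw": [8, 16, 24, 32, 40, 48, 56, 64], "jaw": [6, 6, 6, 6, 6, 6, 6, 6], "newtons": 60}}

```text
time_s: 0.9
ee_pos: [0.43, 0.2381, 0.2312]
orientation: [[-0.036, 0.999, -0.0], [0.999, 0.036, 0.0], [0.0, -0.0, -1.0]]
wrist_force: [0.7, 0.6, 0.1]
opening: 0.0602
gripper_force: 0.0
```

```bash
python3 -c "
from h import *
plan(.409,-.224,.15,-2)"
```

```text
travel cm [-46.1   -3.74   8.12] yaw 4.04 cur 2.04 [0.43   0.2381 0.2312] q [-0.47  0.19 -0.11  1.95  0.02  1.   -0.55]
```

>>> {"op": "arm_command", "data": {"travel": [[-4.8, 1.5, 0], [-9.6, 3, 0], [-14.4, 3, 0], [-19.2, 3, 1], [-24, 3, 2], [-28.8, 2, 3], [-33.6, 1, 4], [-38, -1, 5]], "yaw": [0, 0, 0, 1, 2, 3, 4, 4], "jaw": [6, 6, 6, 6, 6, 6, 6, 6]}}

```text
time_s: 1.7
ee_pos: [0.4355, -0.1422, 0.181]
orientation: [[0.029, 1.0, 0.001], [1.0, -0.029, -0.001], [-0.001, 0.001, -1.0]]
wrist_force: [0.2, -0.0, 0.4]
opening: 0.06
gripper_force: 0.0
```

```bash
python3 -c "
from h import *
plan(.4095,-.226,.037,-2)"
```

```text
travel cm [-8.44 -2.37 14.4 ] yaw 0.32 cur -1.68 [ 0.4355 -0.1422  0.181 ] q [ 0.08  0.19  0.2   2.08 -0.05  0.87  0.27]
```

>>> {"op": "arm_command", "data": {"travel": [[-4.5, -1.2, 2], [-8.4, -2.4, 5], [-8.4, -2.4, 9], [-8.4, -2.4, 12], [-8.4, -2.4, 13.5], [-8.4, -2.4, 14], [-8.4, -2.4, 14], [-8.4, -2.4, 14]], "yaw": [0, 0, 0, 0, 0, 0, 0, 0], "jaw": [6, 6, 6, 6, 6, 6, 6, 6]}}

```text
time_s: 2.5
ee_pos: [0.4096, -0.2235, 0.042]
orientation: [[0.029, 1.0, 0.001], [1.0, -0.029, -0.0], [-0.0, 0.001, -1.0]]
wrist_force: [0.8, -0.3, -0.4]
opening: 0.0603
gripper_force: 0.0
```

```bash
python3 -c "
from h import *
plan(.4095,-.226,.037,-2)"
```

```text
travel cm [-0.25 -0.    0.5 ] yaw 0.36 cur -1.64 [ 0.4096 -0.2235  0.042 ] q [ 0.27  0.46  0.2   2.15 -0.17  0.55  0.57]
```

>>> {"op": "arm_command", "data": {"travel": [[-0.2, 0, 0.4], [-0.2, 0, 0.4], [-0.2, 0, 0.4], [-0.2, 0, 0.4], [-0.2, 0, 0.4], [-0.2, 0, 0.4], [-0.2, 0, 0.4], [-0.2, 0, 0.4]], "yaw": [0, 0, 0, 0, 0, 0, 0, 0], "jaw": [6, 3, 1.5, 1.5, 1.5, 1.5, 1.5, 1.5], "newtons": 60}}

```text
time_s: 3.3
ee_pos: [0.4094, -0.2254, 0.0378]
orientation: [[0.029, 1.0, 0.001], [1.0, -0.029, -0.0], [-0.0, 0.001, -1.0]]
wrist_force: [-1.2, 0.8, 5.2]
opening: 0.021
gripper_force: 59.4
```

>>> {"op": "arm_command", "data": {"travel": [[0, 0, -4], [0, 0, -8], [2, 1, -12], [5, 3, -14], [8.5, 6, -14], [12, 9, -14], [15.5, 12, -14], [18, 15, -14]], "yaw": [0, 0, 6, 14, 22, 30, 38, 46], "jaw": [1.5, 1.5, 1.5, 1.5, 1.5, 1.5, 1.5, 1.5]}}

```text
time_s: 4.1
ee_pos: [0.5647, -0.0464, 0.177]
orientation: [[0.741, 0.671, -0.001], [0.671, -0.741, 0.001], [0.0, -0.001, -1.0]]
wrist_force: [0.9, -0.7, -1.0]
opening: 0.0209
gripper_force: 59.2
```

```bash
python3 -c "
from h import *
plan(.590,-.035,.16,-92.7)"
```

```text
travel cm [2.64 0.86 1.7 ] yaw 44.86 cur -47.84 [ 0.5647 -0.0464  0.177 ] q [-0.2   0.39  0.29  1.84 -0.14  0.94 -0.68]
```

>>> {"op": "arm_command", "data": {"travel": [[0.5, 0.2, 0], [1.0, 0.4, 0], [1.5, 0.6, 0.5], [2.0, 0.7, 1], [2.4, 0.8, 1.7], [2.4, 0.8, 1.7], [2.4, 0.8, 1.7], [2.4, 0.8, 1.7]], "yaw": [8, 16, 24, 32, 40, 45, 45, 45], "jaw": [1.5, 1.5, 1.5, 1.5, 1.5, 1.5, 1.5, 1.5]}}

```text
time_s: 4.9
ee_pos: [0.5868, -0.0394, 0.1599]
orientation: [[0.999, -0.044, -0.001], [-0.044, -0.999, -0.0], [-0.001, 0.0, -1.0]]
wrist_force: [-0.2, 0.7, -1.6]
opening: 0.0209
gripper_force: 59.2
```

```bash
python3 - <<'E'
from h import *
save('top','top1');f=save('scene','scene1')
t=load('top1')
x=np.hstack([cv2.resize(t['frame'][150:270,250:450,::-1],None,fx=2,fy=2),cv2.resize(f['frame'][190:310,240:440,::-1],None,fx=2,fy=2)])
cv2.imwrite('pics/c2.png',x)
plan(.590,-.035,.099,-92.7)
E
```

```text
travel cm [ 0.28 -0.46  6.13] yaw 0.15 cur -92.55 [ 0.587  -0.0395  0.1603] q [-0.33  0.47  0.45  1.8  -0.25  0.93 -1.38]
```

View pics/c2.png

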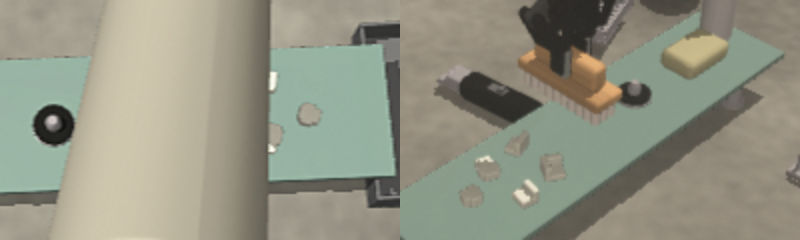

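The crop shows the brush held level and crosswise behind all five shards, clear of the stud.

>>> {"op": "arm_command", "data": {"travel": [[0.3, -0.4, 2], [0.3, -0.4, 4], [0.3, -0.4, 5.5], [0.3, -0.4, 6.1], [0.3, -0.4, 6.1], [0.3, -0.4, 6.1]], "yaw": [0, 0, 0, 0, 0, 0], "jaw": [1.5, 1.5, 1.5, 1.5, 1.5, 1.5]}}

```text
time_s: 5.6
ee_pos: [0.5907, -0.0359, 0.0997]
orientation: [[0.999, -0.046, 0.001], [-0.046, -0.999, -0.0], [0.001, -0.0, -1.0]]
wrist_force: [0.5, -0.2, -1.0]
opening: 0.0215
gripper_force: 59.5
```

```bash
python3 -c "
from h import *
plan(.580,-.235,.099,-92.7);print(observe()['wrist_force'])"
```

```text
travel cm [-0.14 19.94  0.07] yaw 0.04 cur -92.66 [ 0.5907 -0.0359  0.0997] q [-0.3   0.55  0.42  1.83 -0.3   0.82 -1.35]
[ 0.47555232 -0.18047185 -1.00883993]
```

>>> {"op": "arm_command", "data": {"travel": [[0, 1.2, 0.05], [0, 2.4, 0.05], [0, 3.6, 0.05], [0, 4.8, 0.05], [0, 6, 0.05], [0, 7.2, 0.05], [0, 8.4, 0.05], [0, 9.6, 0.05]], "yaw": [0, 0, 0, 0, 0, 0, 0, 0], "jaw": [1.5, 1.5, 1.5, 1.5, 1.5, 1.5, 1.5, 1.5]}}

```text
time_s: 6.4
ee_pos: [0.5858, -0.1324, 0.0988]
orientation: [[0.999, -0.046, 0.0], [-0.046, -0.999, 0.0], [0.0, -0.0, -1.0]]
wrist_force: [0.5, 1.6, 0.2]
opening: 0.0212
gripper_force: 59.5
```

>>> {"op": "arm_command", "data": {"travel": [[0, 1.2, 0], [0, 2.4, 0], [0, 3.6, 0], [0, 4.8, 0], [0, 6, 0], [0, 7.2, 0], [0, 8.4, 0], [0, 9.6, 0]], "yaw": [0, 0, 0, 0, 0, 0, 0, 0], "jaw": [1.5, 1.5, 1.5, 1.5, 1.5, 1.5, 1.5, 1.5]}}

```text
time_s: 7.2
ee_pos: [0.5814, -0.2283, 0.0988]
orientation: [[0.999, -0.046, 0.0], [-0.046, -0.999, 0.0], [0.0, -0.0, -1.0]]
wrist_force: [0.2, 1.4, 0.9]
opening: 0.0208
gripper_force: 59.6
```

```bash
python3 - <<'E'
from h import *
t=save('top','top2');f=save('scene','scene2')
x=np.hstack([cv2.resize(t['frame'][140:270,320:520,::-1],None,fx=2,fy=2),cv2.resize(f['frame'][220:350,170:370,::-1],None,fx=2,fy=2)])
cv2.imwrite('pics/c3.png',x)
plan(.580,-.285,.099,-92.7);print(observe()['wrist_force'])
E
```

```text
travel cm [0.19 5.42 0.  ] yaw -0.13 cur -92.83 [ 0.5808 -0.2308  0.0989] q [ 0.02  0.61  0.43  1.74 -0.31  0.86 -1.03]
[-0.81842693 -1.12379935 -0.91616433]
```

View pics/c3.png

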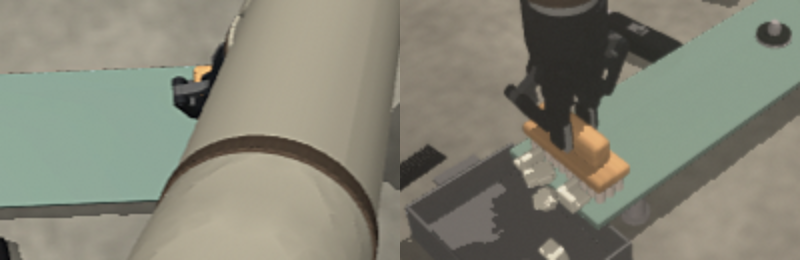

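The shards are being pushed over the edge ahead of the brush, and one is already dropping into the tub.

>>> {"op": "arm_command", "data": {"travel": [[0.1, 0.8, 0], [0.1, 1.6, 0], [0.1, 2.4, 0], [0.1, 3.2, 0], [0.1, 4, 0], [0.1, 4.8, 0], [0.1, 5.6, 0], [0.1, 6.4, 0]], "yaw": [0, 0, 0, 0, 0, 0, 0, 0], "jaw": [1.5, 1.5, 1.5, 1.5, 1.5, 1.5, 1.5, 1.5]}}

```text
time_s: 8.1
ee_pos: [0.5794, -0.2921, 0.0987]
orientation: [[0.999, -0.046, -0.0], [-0.046, -0.999, 0.0], [-0.0, -0.0, -1.0]]
wrist_force: [-0.3, -0.3, -1.0]
opening: 0.0213
gripper_force: 59.6
```

>>> {"op": "arm_command", "data": {"travel": [[0, 0, 0], [0, 0, -3], [0, 0, -6], [0, -3, -8], [-4, -6, -8], [-8, -8, -8], [-12, -8, -8], [-16, -8, -8]], "yaw": [0, 0, -8, -16, -24, -32, -40, -48], "jaw": [1.5, 1.5, 1.5, 1.5, 1.5, 1.5, 1.5, 1.5]}}

```text
time_s: 8.9
ee_pos: [0.4221, -0.2026, 0.1789]
orientation: [[0.697, 0.717, 0.0], [0.717, -0.697, 0.0], [0.0, 0.0, -1.0]]
wrist_force: [-0.3, -0.8, -0.6]
opening: 0.021
gripper_force: 59.5
```

```bash
python3 - <<'E'
from h import *
t=save('top','top3');f=save('scene','scene3')
x=np.hstack([cv2.resize(t['frame'][140:270,320:520,::-1],None,fx=2,fy=2),cv2.resize(f['frame'][260:390,160:360,::-1],None,fx=2,fy=2)])
cv2.imwrite('pics/c4.png',x)
plan(.408,-.21,.12,-2)
E
```

```text
travel cm [-1.12 -0.13  5.81] yaw -42.6 cur -44.6 [ 0.4171 -0.2031  0.1781] q [ 0.11  0.21  0.32  2.07 -0.09  0.87 -0.3 ]
```

View pics/c4.png

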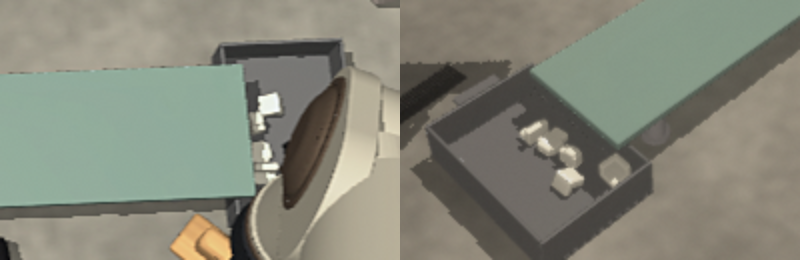

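All shards lie in the tub and the glass is empty. Next I put the brush back near its old place.

>>> {"op": "arm_command", "data": {"travel": [[-0.8, -0.1, 1], [-0.8, -0.1, 3], [-0.8, -0.1, 5], [-0.8, -0.1, 7], [-0.8, -0.1, 9], [-0.8, -0.1, 11.5], [-0.8, -0.1, 12.5], [-0.8, -0.1, 12.5]], "yaw": [-8, -16, -24, -32, -40, -42.6, -42.6, -42.6], "jaw": [1.5, 1.5, 1.5, 1.5, 1.5, 1.5, 1.5, 1.5]}}

```text
time_s: 9.8
ee_pos: [0.4161, -0.2086, 0.0527]
orientation: [[0.038, 0.999, -0.003], [0.999, -0.038, 0.001], [0.001, -0.003, -1.0]]
wrist_force: [-0.2, 0.2, -1.3]
opening: 0.0207
gripper_force: 59.5
```

```bash
python3 -c "
from h import *
plan(.408,-.21,.038,-2)"
```

```text
travel cm [-0.17 -0.8   1.47] yaw -0.16 cur -2.16 [ 0.4161 -0.2086  0.0527] q [ 0.28  0.43  0.15  2.14 -0.11  0.58  0.47]
```

>>> {"op": "arm_command", "data": {"travel": [[-0.1, -0.4, 0.7], [-0.1, -0.8, 1.3], [-0.1, -0.8, 1.45], [-0.1, -0.8, 1.45], [-0.1, -0.8, 1.45], [-0.1, -0.8, 1.45], [-0.1, -0.8, 1.45], [-0.1, -0.8, 1.45]], "yaw": [0, 0, 0, 0, 0, 0, 0, 0], "jaw": [1.5, 1.5, 1.5, 1.5, 1.5, 4, 6, 6]}}

```text
time_s: 10.6
ee_pos: [0.4093, -0.2098, 0.0395]
orientation: [[0.036, 0.999, 0.001], [0.999, -0.036, -0.0], [-0.0, 0.001, -1.0]]
wrist_force: [-0.0, 0.4, -0.4]
opening: 0.0596
gripper_force: 0.0
```

>>> {"op": "arm_command", "data": {"travel": [[0, 0, -2], [0, 0, -6], [0, 0, -10], [2, 1, -12], [6, 3, -12], [11, 4, -12], [16, 4, -12], [21, 4, -12]], "yaw": [0, 0, 0, 0, -4, -8, -12, -16], "jaw": [6, 6, 6, 8.5, 8.5, 8.5, 8.5, 8.5]}}

```text
time_s: 11.4
ee_pos: [0.4567, -0.0004, 0.1597]
orientation: [[-0.243, 0.97, 0.001], [0.97, 0.243, 0.0], [-0.0, 0.001, -1.0]]
wrist_force: [0.9, 0.3, 0.5]
opening: 0.0851
gripper_force: 0.0
```

```bash
python3 - <<'E'
from h import *
plan(.417,.222,.16,18)
t=save('top','top4')
for c in blobs(mask(t,(5,90,60),(25,255,255),(390,255,475,325),0),60): print(rect(t,c,.033))
E
```

```text
travel cm [22.54  1.56 -0.04] yaw -3.91 cur 14.09 [ 4.567e-01 -4.000e-04  1.597e-01] q [-0.06  0.22  0.    2.1  -0.    0.82  0.19]
((409.52325439453125, -209.53260803222656), (120.4776382446289, 42.28059768676758), 87.90927124023438)
```

>>> {"op": "arm_command", "data": {"travel": [[4, 0.3, 0], [9, 0.6, 0], [14, 0.9, 0], [19, 1.2, 0], [22.8, 1.5, 0], [22.8, 1.5, 3], [22.8, 1.5, 5], [22.8, 1.5, 6]], "yaw": [-1, -2, -3, -4, -4, -4, -4, -4], "jaw": [8.5, 8.5, 8.5, 8.5, 8.5, 8.5, 8.5, 8.5]}}

```text
time_s: 12.25
ee_pos: [0.4149, 0.2221, 0.0977]
orientation: [[-0.309, 0.951, -0.002], [0.951, 0.309, -0.001], [-0.001, -0.003, -1.0]]
wrist_force: [-0.4, -0.1, 0.0]
opening: 0.0848
gripper_force: 0.0
```

```bash
python3 - <<'E'
from h import *
plan(.4155,.2242,.014,18)
E
```

```text
travel cm [0.18 0.15 8.37] yaw -0.01 cur 17.99 [0.4149 0.2221 0.0977] q [-0.42  0.35 -0.15  2.1   0.08  0.69 -0.31]
```

>>> {"op": "arm_command", "data": {"travel": [[0.2, 0.1, 2], [0.2, 0.1, 4], [0.2, 0.1, 6], [0.2, 0.1, 7.5], [0.2, 0.1, 8.1], [0.2, 0.1, 8.1], [0.2, 0.1, 8.1], [0.2, 0.1, 8.1]], "yaw": [0, 0, 0, 0, 0, 0, 0, 0], "jaw": [8.5, 8.5, 8.5, 8.5, 8.5, 8.5, 8.5, 8.5]}}

```text
time_s: 13.05
ee_pos: [0.4171, 0.2251, 0.0192]
orientation: [[-0.308, 0.951, 0.001], [0.951, 0.308, 0.001], [0.0, 0.002, -1.0]]
wrist_force: [-0.9, 0.4, 0.8]
opening: 0.085
gripper_force: 0.0
```

>>> {"op": "arm_command", "data": {"travel": [[0, 0, 0], [0, 0, 0], [0, 0, 0], [0, 0, 0], [0, 0, 0], [0, 0, 0], [0, 0, 0], [0, 0, 0]], "yaw": [0, 0, 0, 0, 0, 0, 0, 0], "jaw": [7.5, 6.5, 5.5, 5.5, 5.5, 5.5, 5.5, 5.5], "newtons": 70}}

```text
time_s: 13.85
ee_pos: [0.4165, 0.2249, 0.0192]
orientation: [[-0.308, 0.951, 0.0], [0.951, 0.308, 0.0], [-0.0, 0.0, -1.0]]
wrist_force: [-1.6, -0.8, 8.5]
opening: 0.0628
gripper_force: 75.9
```

```bash
python3 - <<'E'
from h import *
t=save('top','top5');f=save('scene','scene5')
x=np.hstack([cv2.resize(t['frame'][260:350,150:270,::-1],None,fx=3.3,fy=3.3),cv2.resize(f['frame'][150:240,290:410,::-1],None,fx=3.3,fy=3.3)])
cv2.imwrite('pics/c5.png',x); plan(.4155,.2242,.014,18)
E
```

```text
travel cm [-0.04 -0.12  0.52] yaw -0.04 cur 17.96 [0.4165 0.2249 0.0192] q [-0.45  0.51 -0.12  2.13  0.12  0.51 -0.35]
```

View pics/c5.png

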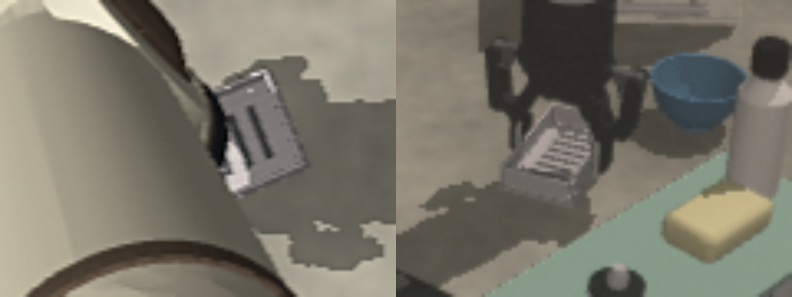

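The dish sits between the pads, but they hold high on the bowl. I regrip 6 mm lower.

>>> {"op": "arm_command", "data": {"travel": [[0, 0, 0], [0, 0, 0.3], [0, 0, 0.6], [0, 0, 0.6], [0, 0, 0.6], [0, 0, 0.6], [0, 0, 0.6], [0, 0, 0.6]], "yaw": [0, 0, 0, 0, 0, 0, 0, 0], "jaw": [8, 8, 8, 7, 5.5, 5.5, 5.5, 5.5], "newtons": 70}}

```text
time_s: 14.75
ee_pos: [0.4161, 0.2247, 0.0123]
orientation: [[-0.308, 0.951, -0.0], [0.951, 0.308, -0.0], [-0.0, -0.0, -1.0]]
wrist_force: [-0.8, -1.2, 2.0]
opening: 0.0631
gripper_force: 77.4
```

>>> {"op": "arm_command", "data": {"travel": [[0, 0, 0], [0, 0, 0], [0, 0, -2], [0, 0, -6], [0, 0, -10], [0, 0, -12], [0, 0, -12], [0, 0, -12]], "yaw": [0, 0, 0, 0, 0, 5, 12, 20.7], "jaw": [5.5, 5.5, 5.5, 5.5, 5.5, 5.5, 5.5, 5.5]}}

```text
time_s: 15.55
ee_pos: [0.4169, 0.2249, 0.133]
orientation: [[0.052, 0.999, 0.002], [0.999, -0.052, 0.001], [0.001, 0.002, -1.0]]
wrist_force: [-1.0, -0.5, -4.0]
opening: 0.0628
gripper_force: 78.7
```

```bash
python3 - <<'E'
from h import *
plan(.591,.0775,.135,-2.7); print(observe()['opening'])
E
```

```text
travel cm [-13.82  18.15  -0.19] yaw -0.27 cur -2.97 [0.4169 0.2249 0.133 ] q [-0.48  0.29 -0.09  2.08  0.04  0.77 -0.64]
0.06279532882575767
```

>>> {"op": "arm_command", "data": {"travel": [[-2, 2.6, 0], [-5, 6.5, 0], [-8, 10.5, 0], [-11, 14.5, 0], [-13, 17, 0], [-13.8, 18.1, 0], [-13.8, 18.1, 0], [-13.8, 18.1, 0]], "yaw": [0, 0, 0, 0, 0, 0, 0, 0], "jaw": [5.5, 5.5, 5.5, 5.5, 5.5, 5.5, 5.5, 5.5]}}

```text
time_s: 16.35
ee_pos: [0.5894, 0.0797, 0.1313]
orientation: [[0.045, 0.999, -0.002], [0.999, -0.045, 0.001], [0.001, -0.002, -1.0]]
wrist_force: [0.0, 0.2, -3.7]
opening: 0.0632
gripper_force: 78.6
```

```bash
python3 - <<'E'
from h import *
t=save('top','top6');f=save('scene','scene6')
x=np.hstack([cv2.resize(t['frame'][165:255,210:330,::-1],None,fx=3.3,fy=3.3),cv2.resize(f['frame'][180:270,310:430,::-1],None,fx=3.3,fy=3.3)])
cv2.imwrite('pics/c6.png',x); plan(.591,.0775,.098,-2.7)
E
```

```text
travel cm [-0.31  0.2   3.38] yaw 0.21 cur -2.49 [0.5892 0.0806 0.1318] q [-0.17  0.48 -0.01  1.79  0.    0.87 -0.23]
```

View pics/c6.png

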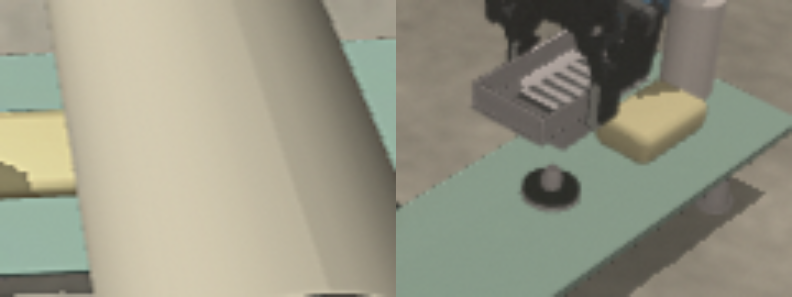

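The dish hangs level above the stud, aligned with the shelf and clear of the soap.

>>> {"op": "arm_command", "data": {"travel": [[-0.3, 0.2, 1], [-0.3, 0.2, 2], [-0.3, 0.2, 2.8], [-0.3, 0.2, 3.2], [-0.3, 0.2, 3.2], [-0.3, 0.2, 3.2]], "yaw": [0.1, 0.2, 0.2, 0.2, 0.2, 0.2], "jaw": [5.5, 5.5, 5.5, 5.5, 5.5, 5.5]}}

```text
time_s: 17.05
ee_pos: [0.5926, 0.0756, 0.1002]
orientation: [[0.05, 0.999, -0.0], [0.999, -0.05, 0.0], [0.0, -0.0, -1.0]]
wrist_force: [1.0, 0.4, -3.2]
opening: 0.063
gripper_force: 78.7
```

>>> {"op": "arm_command", "data": {"travel": [[0, 0, 0.1], [0, 0, 0.2], [0, 0, 0.3], [0, 0, 0.4], [0, 0, 0.5], [0, 0, 0.5], [0, 0, 0.5]], "yaw": [0, 0, 0, 0, 0, 0, 0], "jaw": [5.5, 5.5, 5.5, 5.5, 5.5, 5.5, 5.5]}}

```text
time_s: 17.75
ee_pos: [0.5926, 0.0755, 0.0953]
orientation: [[0.05, 0.999, -0.0], [0.999, -0.05, 0.0], [0.0, -0.0, -1.0]]
wrist_force: [-0.4, 0.1, -3.8]
opening: 0.0625
gripper_force: 78.7
```

```bash
python3 - <<'E'
from h import *
plan(.591,.0775,.0813,-2.7); o=observe();print(o['wrist_force'],o['moment'])
E
```

```text
travel cm [ 0.19 -0.17  1.4 ] yaw -0.14 cur -2.84 [0.5926 0.0755 0.0953] q [-0.17  0.54 -0.01  1.8   0.    0.8  -0.23]
[-0.44145847  0.09289168 -3.75034097] [-0.05004709  0.00136346  0.02022928]
```

>>> {"op": "arm_command", "data": {"travel": [[0.1, -0.1, 0], [0.1, -0.1, 0.1], [0.1, -0.1, 0.2], [0.1, -0.1, 0.3], [0.1, -0.1, 0.4], [0.1, -0.1, 0.4]], "yaw": [0, 0, 0, 0, 0, 0], "jaw": [5.5, 5.5, 5.5, 5.5, 5.5, 5.5]}}

```text
time_s: 18.35
ee_pos: [0.5916, 0.0765, 0.0911]
orientation: [[0.05, 0.999, -0.0], [0.999, -0.05, -0.0], [-0.0, -0.0, -1.0]]
wrist_force: [-0.5, 0.5, -3.7]
opening: 0.0633
gripper_force: 78.7
```

>>> {"op": "arm_command", "data": {"travel": [[0, 0, 0.1], [0, 0, 0.2], [0, 0, 0.3], [0, 0, 0.4], [0, 0, 0.4]], "yaw": [0, 0, 0, 0, 0], "jaw": [5.5, 5.5, 5.5, 5.5, 5.5]}}

```text
time_s: 18.85
ee_pos: [0.5915, 0.0766, 0.0871]
orientation: [[0.05, 0.999, -0.0], [0.999, -0.05, -0.0], [-0.0, -0.0, -1.0]]
wrist_force: [-0.1, -0.3, -2.9]
opening: 0.0633
gripper_force: 78.7
```

>>> {"op": "arm_command", "data": {"travel": [[0, 0, 0.1], [0, 0, 0.2], [0, 0, 0.3], [0, 0, 0.4], [0, 0, 0.5], [0, 0, 0.6], [0, 0, 0.6]], "yaw": [0, 0, 0, 0, 0, 0, 0], "jaw": [5.5, 5.5, 5.5, 5.5, 5.5, 5.5, 5.5]}}

```text
time_s: 19.55
ee_pos: [0.5917, 0.0766, 0.0812]
orientation: [[0.05, 0.999, -0.0], [0.999, -0.05, 0.0], [0.0, -0.0, -1.0]]
wrist_force: [-0.6, -0.4, -2.7]
opening: 0.0629
gripper_force: 78.6
```

>>> {"op": "arm_command", "data": {"travel": [[0, 0, 0.05], [0, 0, 0.1], [0, 0, 0.15], [0, 0, 0.2], [0, 0, 0.2]], "yaw": [0, 0, 0, 0, 0], "jaw": [5.5, 5.5, 5.5, 5.5, 5.5]}}

```text
time_s: 20.05
ee_pos: [0.5917, 0.0766, 0.0796]
orientation: [[0.05, 0.999, -0.0], [0.999, -0.05, 0.0], [0.0, -0.0, -1.0]]
wrist_force: [-2.8, -1.6, 2.2]
opening: 0.0628
gripper_force: 79.2
```

>>> {"op": "arm_command", "data": {"travel": [[0, 0, 0.05], [0, 0, 0.1], [0, 0, 0.1], [0, 0, 0.1]], "yaw": [0, 0, 0, 0], "jaw": [5.5, 5.5, 5.5, 5.5]}}

```text
time_s: 20.45
ee_pos: [0.5917, 0.0766, 0.0788]
orientation: [[0.05, 0.999, 0.0], [0.999, -0.05, 0.0], [0.0, 0.0, -1.0]]
wrist_force: [-3.4, -0.2, 5.8]
opening: 0.0631
gripper_force: 79.5
```

>>> {"op": "arm_command", "data": {"travel": [[0, 0, 0.05], [0, 0, 0.1], [0, 0, 0.1], [0, 0, 0.1]], "yaw": [0, 0, 0, 0], "jaw": [5.5, 5.5, 5.5, 5.5]}}

```text
time_s: 20.85
ee_pos: [0.5918, 0.0766, 0.0783]
orientation: [[0.05, 0.999, 0.0], [0.999, -0.05, 0.0], [0.0, 0.0, -1.0]]
wrist_force: [-4.3, -0.6, 9.4]
opening: 0.063
gripper_force: 80.3
```

>>> {"op": "arm_command", "data": {"travel": [[0, 0, 0.05], [0, 0, 0.05], [0, 0, 0.05]], "yaw": [0, 0, 0], "jaw": [5.5, 5.5, 5.5]}}

```text
time_s: 21.15
ee_pos: [0.5918, 0.0766, 0.0782]
orientation: [[0.05, 0.999, 0.0], [0.999, -0.05, 0.0], [0.0, 0.0, -1.0]]
wrist_force: [-6.1, 0.0, 12.8]
opening: 0.063
gripper_force: 80.7
```

>>> {"op": "arm_command", "data": {"travel": [[0, 0, 0.05], [0, 0, 0.05], [0, 0, 0.05]], "yaw": [0, 0, 0], "jaw": [5.5, 5.5, 5.5]}}

```text
time_s: 21.45
ee_pos: [0.5918, 0.0766, 0.0781]
orientation: [[0.05, 0.999, 0.0], [0.999, -0.05, 0.0], [0.0, 0.0, -1.0]]
wrist_force: [-7.0, -1.1, 15.4]
opening: 0.0628
gripper_force: 81.1
```

>>> {"op": "arm_command", "data": {"travel": [[0, -0.05, 0], [0, -0.1, 0], [0, -0.1, 0.03], [0, -0.1, 0.03], [0, -0.1, 0.03]], "yaw": [0, 0, 0, 0, 0], "jaw": [5.5, 5.5, 5.5, 5.5, 5.5]}}

```text
time_s: 21.95
ee_pos: [0.5917, 0.0767, 0.0781]
orientation: [[0.05, 0.999, 0.002], [0.999, -0.05, 0.0], [0.0, 0.002, -1.0]]
wrist_force: [-5.5, -1.3, 15.6]
opening: 0.0628
gripper_force: 80.9
```

```bash
python3 - <<'E'
from h import *
o=observe();print(o['wrist_force'],o['ee_pos'],o['opening'])
t=save('top','top7');f=save('scene','scene7')
x=np.vstack([np.hstack([f['frame'][160:400,160:460,::-1],t['frame'][130:370,:][:, 340:640,::-1]])])
x=cv2.resize(x,None,fx=1.33,fy=1.33); cv2.imwrite('pics/c7.png',x)
E
```

```text
[-5.45364838 -1.26065453 15.58752188] [0.59172566 0.07665161 0.07807001] 0.06279801324189942
```

View pics/c7.png

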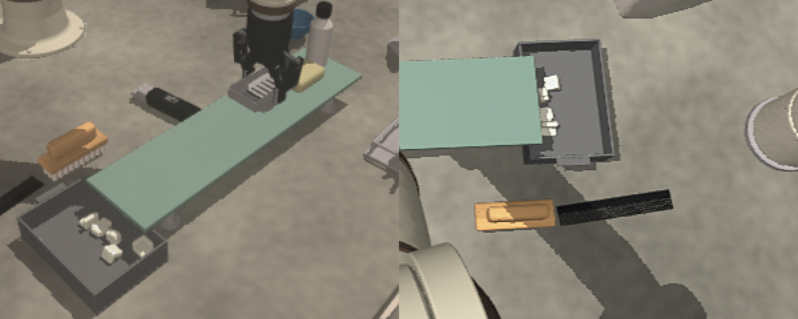

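The dish is seated on the stud and lies along the shelf. The washer is at its hard stop: force still rises while the height stays put. All five shards are in the tub, and the brush and other items are in place.

```bash
python3 -c "
from rig import job_done; print(job_done())"
```

```text
the job is handed in; nothing more can be done
None
```

The job is handed in: I swept all five shards into the tub, put the brush down next to the comb, and am holding the new dish on the stud with the washer fully squeezed (about 18 N on it), ready for your grub screw.

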